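# Lock the probe head of a camera test jig

## Robot

A 6-joint arm with a two-finger parallel gripper is mounted at the origin on a cart in front of the work surface, level with it; the furniture and walls round the work are solid. World frame = base frame: x ahead of the robot, y to its left, z up, the work surface at z = 0. Lengths are in m, angles in rad, forces in N, time in s.
With the tool pointing down it reaches from about 0.35 to 0.775 m from the base axis. Payload 5.5 kg.
Tool frame: the origin (TCP) lies between the finger pads; the fingertips stand 22 mm ahead of it and the grasp point (between the pads) lies 3 mm ahead of it (finger_overhang is the distance from the TCP to the fingertips, in m); z points along the fingers, y is the direction in which the jaws open and shut (so a half turn about z gives the same grasp; the last joint's range is limited). The gripper opens to 85 mm and grips with 20 to 120 N. Pads are 22 mm wide; open, the fingers measure 114 mm over their backs; the gripper's body (76 mm by 85 mm) begins 54 mm behind the grasp point. The pads swing forward as they close: fully open they stand 13 mm farther back than shut.
Start: joints at [-1.286, 0.313, 0.046, 1.304, 0, 1.431], TCP at [0.237, -0.524, 0.253] pointing down, gripper open.
Joint ranges: [-2.76, 2.76], [-0.86, 1.69], [-1.03, 1.26], [-2.2, 2.34], [-1.47, 1.5], [-3.14, 3.14]. Speed limits (rad/s): [2.57, 2.57, 3.14, 3.14, 3.14, 3.14].

## Interface

Orientations are given as a unit quaternion [w, x, y, z].
In Python, from rig import * gives the robot as it stands.
- The arm moves only by the tool play_rows, never from a script. Its argument "motion" is a list of rows, each a list of 7 numbers: the shift along the tool's x, y, z each as a share of 0.3 m, from -1 to 1, then the turn, a rotation vector about the tool's x, y, z each as a share of pi rad, from -1 to 1, then the opening, from -1 (shut) to 1 (fully open). In form: [[x, y, z, wx, wy, wz, gripper], ...]. A call has 1 to 10 rows; each row is the pose to reach, as a shift and turn from the pose measured when the call began, along the tool's axes at that moment, turning the shorter way round; what a row does not reach only later rows make up. A row lasts 1/10 s, in which the tool goes at most 50 mm and 8.59 degrees, less where a joint would pass 70% of its speed; a pose out of reach is approached as far as the arm can. A call with a number of a shift or a turn outside -1 to 1 is refused whole. A call with a gripper value outside its range is refused whole. The fingers move at their own pace and stop on an object; "squeeze" is the grip in N (left out, the last holds). Time passes only in rows, so rows that repeat a pose let the fingers close. It gives the time, the measured TCP pose, the force and the opening at its end, in the units of the state.
- sense(): the state, without advancing time (a new reading comes with each control period).
- get_image(name): name is "scene" or "top" or "wrist"; returns the picture (480x640x3 uint8, blue, green, red); there is no depth.
- camera_model(name): a dict with "fx", "fy", "cx", "cy" (pixels), "R" (3x3) and "t" (3): a world point X has camera coordinates R X + t. Camera axes: x right, y down, z forward; pixel columns grow to the right and rows downward; lengths in m; the calibration is good to about 2 mm. A picture is of the moment at which its call begins: read the wrist's pose just before it. camera_model takes no time and is no camera call; for the wrist camera it gives the pose at the moment of the call.
- close_job(): hands the job in, once; it reports no verdict.
The state is a dict: "time_s": time; "joint_positions": joint angles; "qd": joint speeds; "tau": joint torques, N m; "eef_pos": TCP position; "eef_rot": TCP orientation; "ft_force": force on the tool from outside, world axes, zero at the start; "moment": the same for the moment, N m; "width": finger opening in m.
Only numpy, scipy, OpenCV 4.12 (cv2) and the standard library are available. Lean on these libraries where they do the work, as an engineer would, in place of code of your own. Each camera call takes 0.05 s, during which the arm holds its last target.

## Task

Connect the camera board in the bench test jig: push the spring-loaded probe plunger down by its thumb plate until you feel it bottom, hold it there while you slide the keeper fully home so that the plunger stays trapped, then let go. Press gently, the probes are delicate (never more than 30 N), and leave the small tray, the cup and the lens cap next to the jig where they are.

Things in the scene. Friction and masses are not known exactly. Their poses are not given: they have to be found in the camera images.
- jig: test jig fixed to the bench: aluminium base 210 x 92 x 8 mm; a camera back in a black nest on its -x half, a spring plunger with a keeper on the other. Origin on the bench under the plunger's axis; +x: the way the keeper slides home, away from the camera; z up. Base from x = -150 to +60 mm. Grey cheeks at y = +-21 to +-28 mm, 58 to 68 mm high, guide the keeper, a forked steel plate
- press_point (a point): point on top of the plunger's flat aluminium thumb plate, 82 mm above the bench when up; goes down with it. Plate: 40 mm in the jig's x (-24 to +16 mm; this point at x = -6, y = 0) by 32 mm in y. Press here with the closed fingers, then, still pressing, slide to +x into the keeper's tab. A flat arm runs from the plate to -x over the camera with the probe pins; do not push on that
- tab_start (a point): point of the jig (it does not move), 82 mm above the bench at the jig's x = 18 mm, y = 0: where the pushing face of the keeper's tab stands when the keeper is open. Tab: upright steel plate, 34 mm wide in y, 6 mm thick in x, top 93 to 103 mm above the bench; push on its face that looks to -x (to the thumb plate). That face is at x = 18 mm plus the keeper's joint value
- plunger (a joint): travel of the plunger down, m; 0 = up. The spring pushes back with 3 N at first, 0.4 N more per mm. It bottoms on a rubber bumper after 6 to 17 mm, set differently on each jig and not visible: feel for it (5 to 10 N as it meets the bumper, then 20 to 25 N more per mm). Only on the bumper does its shoulder let the keeper pass. Trapped, it stays within 1.5 mm of there; else it springs up
- keeper (a joint): travel of the keeper, m; 0 = open, 0.012 = home against its end stop. It slides with about 2 N. With the plunger not bottomed it is blocked at about 0.002. Past 0.005 it holds the plunger down by itself, and may then be pushed on home with the plunger let go (about 3 to 5 N)
- parts_tray: shallow grey plastic tray with loose pins, 58 x 86 x 16 mm, on the bench beside the jig; origin at the centre of its underside. Not to be disturbed
- cup: ribbed white cup with cable ends, 66 mm across, 44 mm high, on the bench at the camera's end of the jig; origin at the centre of its underside. Not to be disturbed
- lens_cap: black round lens cap, 22 mm across, 10 mm high, beside the jig; origin at the centre of its underside. Not to be disturbed
Not all that is in view belongs to the job. Of the things that look like the jig, take the one that is nearest to the robot's base at the start.

How it is judged:
On the way, in this order (a step that is already met when the one before it is completed fails the run):
1. the plunger is pressed down at least 5.5 mm while the keeper is still open (under 4 mm) (value of joint plunger above 0.0055 m and value of joint keeper below 0.004 m), for 0.1 s.
2. the keeper is home over the plunger's shoulder (value of joint plunger above 0.005 m and value of joint keeper above 0.01 m), for 0.2 s.
At the end, for the whole second after the job is handed in: The keeper is home (within 2 mm of its end stop) and the plunger, let go, stays down (more than 5 mm, held by the keeper), both at rest (all of step 2 and velocity of joint plunger between -0.003 and 0.003 m/s and velocity of joint keeper between -0.003 and 0.003 m/s); the robot touches nothing.
It fails at once if the fingers press on something with more than 30 N (contact force between the fingers and anything else above 30 N).
It fails at once if the tray, the cup or the lens cap is moved by more than 20 mm (distance of any of parts_tray, cup, lens_cap from where it was at the start of the episode above 0.02 m).
It also fails if it takes over 51 s, if anything falls off the work surface, if the arm or the gripper's body presses on something with over 40 N, if the wrist force passes 120 N, or if a joint passes its speed limit or range.

## Working session

There is one attempt and no reset: what is moved stays moved. The work goes in short steps, Python scripts to look and compute and a tool call to move; the robot and the scene stay as the last step left them, time stands still between calls to the robot, and variables do not carry over. Pictures are saved under pics/ and viewed, and the job is handed in when it is done.

Besides the shell and the picture viewer there is one more tool, called after "Request:" as name([rows], argument=value, ...), one row to a line, values as JSON. play_rows: Moves the arm, as the interface text tells. Shift numbers are shares of 0.3 m and turn numbers shares of pi rad, none past 1 either way. Its arguments: {"type":"object","properties":{"motion":{"type":"array","items":{"type":"array","items":{"type":"number"}}},"squeeze":{"type":"number"}},"required":["motion"]}

```bash
ls; mkdir -p pics
python3 - <<'E'
from rig import *
import cv2
for n in ["scene","top","wrist"]:
    cv2.imwrite(f"pics/{n}0.png",get_image(n))
    print(n,camera_model(n))
print(sense())
E
```

```text
pics
scene {'fx': 482.5258585690086, 'fy': 482.5258585690086, 'cx': 306.40750454028284, 'cy': 237.08357044272125, 'R': array([[ 0.44587526, -0.89509296,  0.00196262],
       [-0.37121143, -0.18690693, -0.90954267],
       [ 0.81449207,  0.40481403, -0.41560591]]), 't': array([-0.54639226,  0.20810918,  0.58110331])}
top {'fx': 463.68305250782646, 'fy': 463.68305250782646, 'cx': 307.9445531067274, 'cy': 240.59622237096124, 'R': array([[-0.00126014, -0.99927465, -0.03806035],
       [-0.98635996,  0.00750672, -0.16443136],
       [ 0.1645978 ,  0.037334  , -0.98565396]]), 't': array([-0.31171391,  0.53767234,  0.87180065])}
wrist {'fx': 430.11965406762334, 'fy': 430.11965406762334, 'cx': 318.9351468562241, 'cy': 239.1229380977313, 'R': array([[ 0.41284402, -0.91080098, -0.00118091],
       [-0.86594455, -0.39291291,  0.30945027],
       [-0.28231161, -0.12673209, -0.95091489]]), 't': array([-0.57613251, -0.04149312,  0.37962904])}
{'time_s': 0.15, 'joint_positions': array([-1.28561711e+00,  3.13834444e-01,  4.52546039e-02,  1.30358192e+00,
       -2.13635082e-06,  1.43119601e+00]), 'qd': array([ 0.00085915, -0.00224481,  0.00314809, -0.00036493,  0.00230623,
       -0.00043763]), 'tau': array([ 1.53462617e-03, -4.81063342e+01,  2.98816055e+01,  1.39148149e-02,
       -2.67465657e-04, -1.92722945e-05]), 'eef_pos': array([ 0.23686352, -0.52357653,  0.25261595]), 'eef_rot': array([-6.80832656e-04,  9.77529725e-01,  2.10796517e-01, -5.07161546e-05]), 'ft_force': array([-0.01792895,  0.37858597, -0.38560872]), 'moment': array([0.02156193, 0.01699163, 0.00219623]), 'width': 0.08532228765456938}
```

View pics/scene0.png

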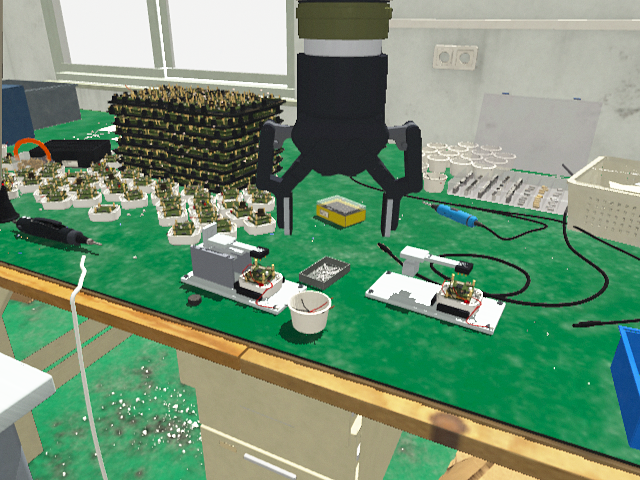

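View pics/top0.png

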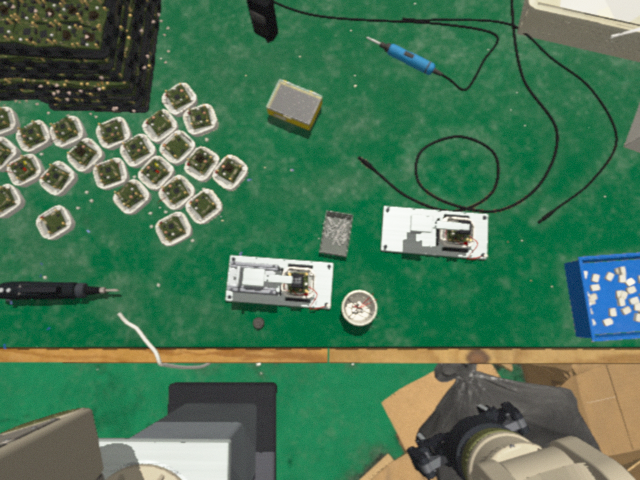

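View pics/wrist0.png

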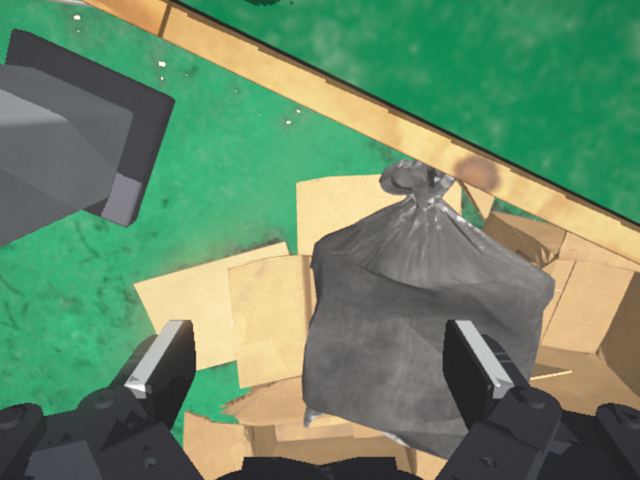

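The top view shows the left jig at about (280,282), with the tray, cup and lens cap beside it. A lookalike stands at about (435,233). Next I zoom in and measure both.

```bash
cat > h.py <<'E'
import numpy as np, cv2
from rig import *
def back(cam,px,z):
    m=camera_model(cam) if isinstance(cam,str) else cam
    d=np.array([(px[0]-m['cx'])/m['fx'],(px[1]-m['cy'])/m['fy'],1.])
    R=m['R'];C=-R.T@m['t'];v=R.T@d
    return C+v*(z-C[2])/v[2]
def proj(cam,X):
    m=camera_model(cam) if isinstance(cam,str) else cam
    c=m['R']@np.asarray(X,float)+m['t']
    return np.array([m['fx']*c[0]/c[2]+m['cx'],m['fy']*c[1]/c[2]+m['cy']])
E
python3 - <<'E'
from h import *
im=cv2.imread('pics/top0.png')
cv2.imwrite('pics/topz.png',cv2.resize(im[240:340,210:390],None,fx=4.4,fy=4.4,interpolation=cv2.INTER_CUBIC))
im=cv2.imread('pics/scene0.png')
cv2.imwrite('pics/scz.png',cv2.resize(im[220:340,170:340],None,fx=4.5,fy=4.5,interpolation=cv2.INTER_CUBIC))
for p in [(280,282),(435,233),(335,233),(359,308),(258,323)]: print(p,back('top',p,0.008))
E
```

```text
(280, 282) [ 0.45765967 -0.25675403  0.008     ]
(435, 233) [ 0.55495608 -0.56906315  0.008     ]
(335, 233) [ 0.55661599 -0.36793959  0.008     ]
(359, 308) [ 0.40573897 -0.41360733  0.008     ]
(258, 323) [ 0.37675736 -0.21377359  0.008     ]
```

View pics/topz.png

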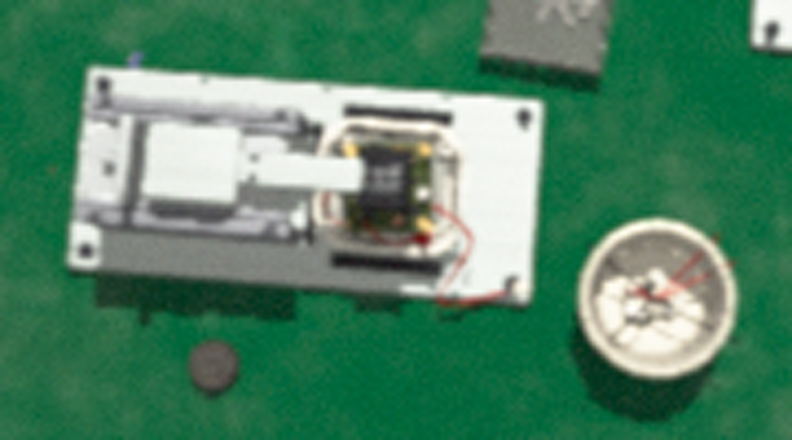

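View pics/scz.png

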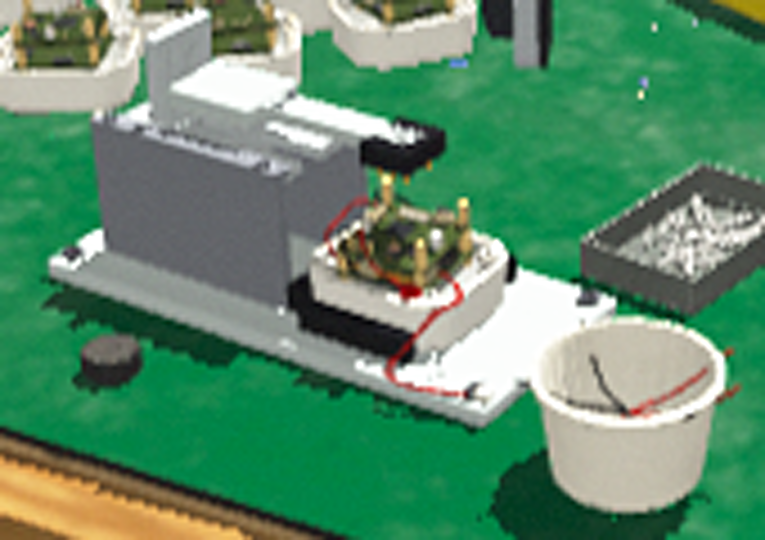

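Run:
```python
from h import *
c=np.array([(90,67),(544,100),(530,303),(67,268)])/4.4+np.array([210,240])-0.4
W=np.array([back('top',p,.008)[:2] for p in c])
J=np.array([(60,-46),(-150,-46),(-150,46),(60,46)])/1000
mj,mw=J.mean(0),W.mean(0)
H=(J-mj).T@(W-mw);th=np.arctan2(H[0,1]-H[1,0],H[0,0]+H[1,1])
R=np.array([[np.cos(th),-np.sin(th)],[np.sin(th),np.cos(th)]]);t=mw-R@mj
print(th,np.degrees(th),t,W-(J@R.T+t))
for p in [(-.006,0,.082),(.018,0,.082)]:
    w=np.r_[R@p[:2]+t,p[2]];print(w,(proj('top',w)-[210,240])*4.4,(proj('scene',w)-[170,220])*4.5)
s=sense();from scipy.spatial.transform import Rotation as Ro
q=s['eef_rot'];M=Ro.from_quat(np.r_[q[1:],q[0]]).as_matrix();print(M)
```

```text
1.4921038783733223 85.49125482589288 [ 0.46255234 -0.21040335] [[ 1.41298709e-04 -2.27561542e-04]
 [ 9.96134669e-05 -1.94409631e-04]
 [ 4.56459585e-05 -2.02286083e-04]
 [-2.86558134e-04  6.24257256e-04]]
[ 0.46208067 -0.21638478  0.082     ] [195.36002394 161.25632536] [233.1863143   83.21740922]
[ 0.46396734 -0.19245905  0.082     ] [138.97603604 157.04638286] [185.48545463  69.87403579]
[[ 9.11129652e-01  4.12119653e-01 -3.86187402e-04]
 [ 4.12119791e-01 -9.11128730e-01  1.30968674e-03]
 [ 1.87881208e-04 -1.35244989e-03 -9.99999068e-01]]
```

Request:
play_rows([
  [0.9,-0.62,0.1,0,0,-0.34,-1],
  [0.9,-0.62,0.1,0,0,-0.34,-1],
  [0.9,-0.62,0.1,0,0,-0.34,-1],
  [0.9,-0.62,0.1,0,0,-0.34,-1],
  [0.9,-0.62,0.1,0,0,-0.34,-1],
  [0.9,-0.62,0.1,0,0,-0.34,-1],
  [0.9,-0.62,0.1,0,0,-0.34,-1],
  [0.9,-0.62,0.1,0,0,-0.34,-1],
  [0.9,-0.62,0.1,0,0,-0.34,-1],
  [0.9,-0.62,0.1,0,0,-0.34,-1],
], squeeze=30)

```text
time_s: 1.15
eef_pos: [0.406, -0.2436, 0.2229]
eef_rot: [-0.0, 0.735, 0.678, 0.0]
ft_force: [-0.0, 0.8, -0.2]
width: 0.0001
```

```bash
cat >> h.py <<'E'
from scipy.spatial.transform import Rotation as Ro
TH=1.4921038783733223; T0=np.array([0.46255234,-0.21040335])
def jw(p,th=TH,t=T0):
    c,s=np.cos(th),np.sin(th);return np.array([c*p[0]-s*p[1]+t[0],s*p[0]+c*p[1]+t[1],p[2]])
def plan(tcp_j,th=TH,t=T0):
    s=sense();q=s['eef_rot'];M=Ro.from_quat(np.r_[q[1:],q[0]]).as_matrix()
    x=np.array([np.cos(th),np.sin(th),0]);z=np.array([0,0,-1.]);G=np.c_[x,np.cross(z,x),z]
    d=M.T@(jw(tcp_j,th,t)-s['eef_pos'])/.3; r=Ro.from_matrix(M.T@G).as_rotvec()/np.pi
    print('shift',d.round(4),'turn',r.round(4),'pos',s['eef_pos'].round(4),'t',s['time_s'],'F',s['ft_force'].round(2),'w',s['width'])
    c,sn=np.cos(th),np.sin(th);e=s['eef_pos'][:2]-t
    print('tip in jig mm',np.round(1000*np.array([c*e[0]+sn*e[1],-sn*e[0]+c*e[1],s['eef_pos'][2]-.022]),2))
E
python3 - <<'E'
from h import *
cv2.imwrite('pics/w1.png',get_image('wrist'));print(sense()['joint_positions'])
plan((-.006,0,.16))
for p in [(-.024,-.016,.082),(.016,-.016,.082),(.016,.016,.082),(-.024,.016,.082)]: print(proj('wrist',jw(p)))
E
```

```text
[-7.11015307e-01  1.30580721e-01 -2.62856686e-01  1.17834405e+00
  4.84439367e-04  9.40362201e-01]
shift [0.106  0.1795 0.2098] turn [-0.0002 -0.0003 -0.0006] pos [ 0.4059 -0.2438  0.2229] t 1.2 F [-0.03  0.37  0.13] w 0.00014085358280422212
tip in jig mm [-37.76  53.89 200.95]
[430.92397425 206.48269802]
[436.26199899 141.0164067 ]
[382.51507923 141.07877248]
[379.65444056 206.54304231]
```

View pics/w1.png

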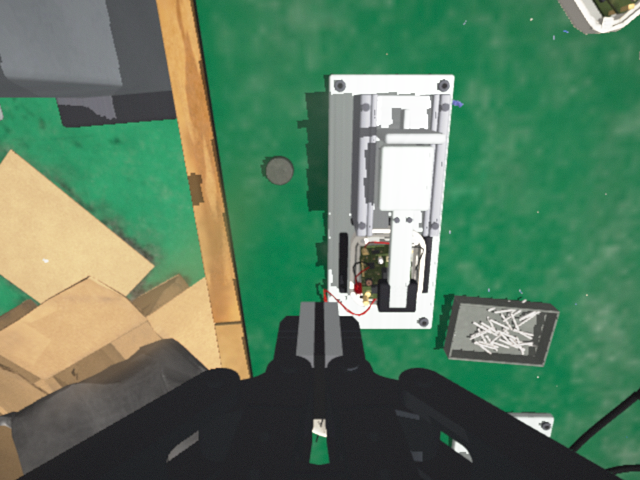

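The plate spans about cols 380–434, rows 146–210, so the prediction is within a few px. I zoom in to refine it.

Run:
```python
from h import *
im=cv2.imread('pics/w1.png')
z=cv2.resize(im[60:340,310:470],None,fx=2.1,fy=2.1,interpolation=cv2.INTER_CUBIC)
z2=cv2.resize(im[125:225,355:460],None,fx=5.8,fy=5.8,interpolation=cv2.INTER_CUBIC)
cv2.imwrite('pics/w1z.png',z2);cv2.imwrite('pics/w1y.png',z)
for p in [(60,-46),(-150,-46),(-150,46),(60,46)]: 
    q=proj('wrist',jw((p[0]/1e3,p[1]/1e3,.008))); print(q,(q-[310,60])*2.1)
```

```text
[456.106607    69.76676662] [306.82387471  20.5102099 ]
[432.78106316 326.23685784] [257.84023263 559.09740147]
[328.04299861 326.36332326] [ 37.89029709 559.36297885]
[329.61872223  69.91124781] [41.19931668 20.8136204 ]
```

View pics/w1z.png

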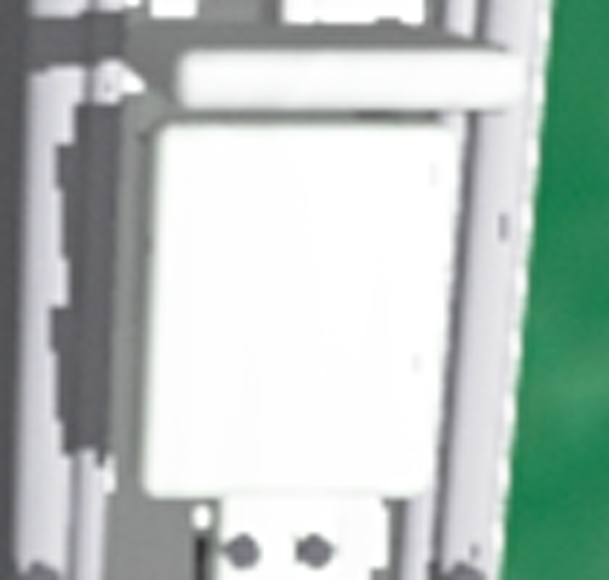

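View pics/w1y.png

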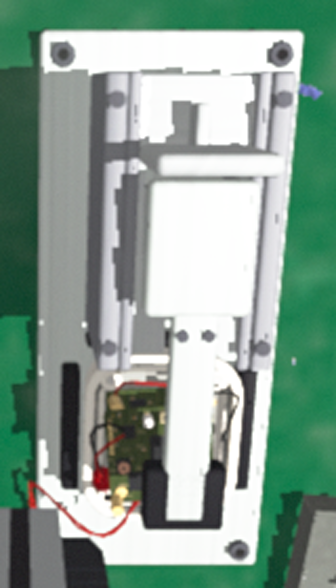

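Request:
play_rows([
  [0.106,0.18,0.3,0,0,0,-1],
  [0.106,0.18,0.3,0,0,0,-1],
  [0.106,0.18,0.3,0,0,0,-1],
  [0.106,0.18,0.3,0,0,0,-1],
  [0.106,0.18,0.3,0,0,0,-1],
  [0.106,0.18,0.3,0,0,0,-1],
])

```text
time_s: 1.8
eef_pos: [0.4624, -0.2177, 0.1347]
eef_rot: [0.001, 0.736, 0.677, 0.0]
ft_force: [-0.1, 0.9, 0.5]
width: -0.0
```

Run:
```python
from h import *
plan((-.006,0,.114))
w=get_image('wrist');s=get_image('scene');t=get_image('top')
a=cv2.resize(s[200:320,150:310],None,fx=3.7,fy=3.7,interpolation=cv2.INTER_CUBIC)
cv2.imwrite('pics/s2.png',a);cv2.imwrite('pics/w2.png',w)
b=cv2.resize(t[230:330,200:360],None,fx=4.5,fy=4.5,interpolation=cv2.INTER_CUBIC);cv2.imwrite('pics/t2.png',b)
```

```text
shift [ 0.0044 -0.0017  0.0688] turn [ 0.0005  0.0002 -0.0011] pos [ 0.4624 -0.2177  0.1347] t 1.8 F [-0.13  0.85  0.45] w -1.9087440422970313e-05
tip in jig mm [ -7.31  -0.47 112.65]
```

View pics/s2.png

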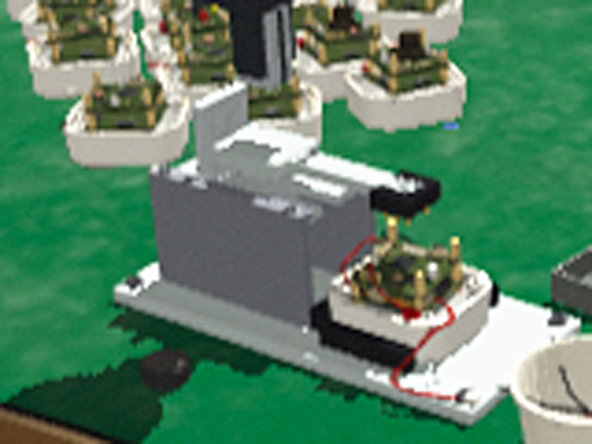

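View pics/w2.png

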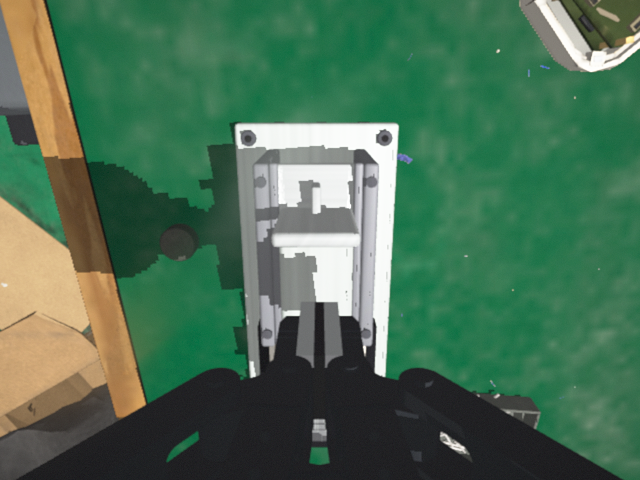

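View pics/t2.png

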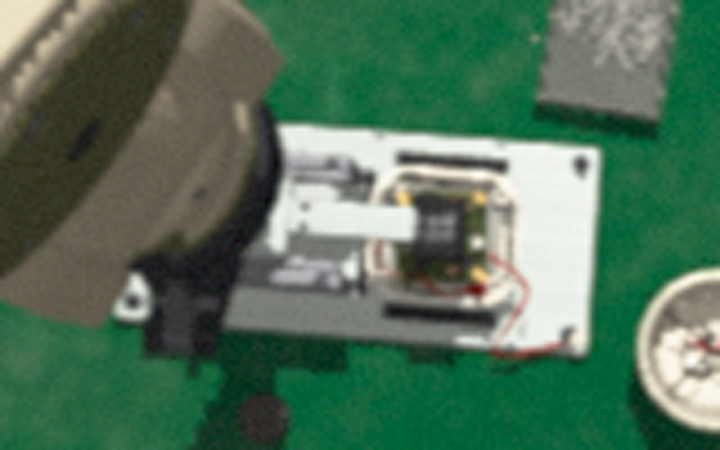

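The tip is over the thumb plate, centred between the cheeks. The tab edge is at about (316,240) and the fingertip at about (320,302). I descend next.

Request:
play_rows([
  [0.004,-0.002,0.045,0,0,-0.001,-1],
  [0.004,-0.002,0.08,0,0,-0.001,-1],
  [0.004,-0.002,0.09,0,0,-0.001,-1],
  [0.004,-0.002,0.09,0,0,-0.001,-1],
  [0.004,-0.002,0.09,0,0,-0.001,-1],
])

```text
time_s: 2.45
eef_pos: [0.462, -0.2161, 0.1076]
eef_rot: [0.001, 0.734, 0.679, 0.0]
ft_force: [0.5, -0.3, 0.3]
width: -0.0002
```

Run:
```python
from h import *
plan((-.006,0,.102))
```

```text
shift [-0.0009  0.0002  0.0186] turn [0.0005 0.0001 0.    ] pos [ 0.462  -0.2161  0.1076] t 2.45 F [ 0.5  -0.33  0.29] w -0.00019845532018197574
tip in jig mm [-5.730e+00  6.000e-02  8.557e+01]
```

Request:
play_rows([
  [0,0,0.005,0,0,0,-1],
  [0,0,0.01,0,0,0,-1],
  [0,0,0.015,0,0,0,-1],
  [0,0,0.02,0,0,0,-1],
  [0,0,0.025,0,0,0,-1],
  [0,0,0.025,0,0,0,-1],
  [0,0,0.025,0,0,0,-1],
])

```text
time_s: 3.15
eef_pos: [0.4623, -0.2163, 0.1003]
eef_rot: [0.001, 0.734, 0.679, 0.001]
ft_force: [0.4, 0.1, 4.5]
width: -0.0002
```

Request:
play_rows([
  [0,0,0.002,0,0,0,-1],
  [0,0,0.004,0,0,0,-1],
  [0,0,0.004,0,0,0,-1],
])

```text
time_s: 3.45
eef_pos: [0.4623, -0.2163, 0.0991]
eef_rot: [0.001, 0.734, 0.679, 0.001]
ft_force: [-0.3, 0.4, 5.7]
width: 0.0
```

Request:
play_rows([
  [0,0,0.0015,0,0,0,-1],
  [0,0,0.0015,0,0,0,-1],
])

```text
time_s: 3.65
eef_pos: [0.4623, -0.2163, 0.0987]
eef_rot: [0.001, 0.734, 0.679, 0.001]
ft_force: [-0.6, 0.0, 4.6]
width: -0.0002
```

Request:
play_rows([
  [0,0,0.0015,0,0,0,-1],
  [0,0,0.0015,0,0,0,-1],
])

```text
time_s: 3.85
eef_pos: [0.4623, -0.2163, 0.0983]
eef_rot: [0.001, 0.734, 0.679, 0.001]
ft_force: [-0.2, -0.3, 5.2]
width: 0.0002
```

Request:
play_rows([
  [0,0,0.0015,0,0,0,-1],
  [0,0,0.0015,0,0,0,-1],
])

```text
time_s: 4.05
eef_pos: [0.4623, -0.2163, 0.0979]
eef_rot: [0.001, 0.734, 0.679, 0.001]
ft_force: [-2.0, 1.2, 5.7]
width: -0.0004
```

Request:
play_rows([
  [0,0,0.0015,0,0,0,-1],
  [0,0,0.0015,0,0,0,-1],
])

```text
time_s: 4.25
eef_pos: [0.4623, -0.2163, 0.0975]
eef_rot: [0.001, 0.734, 0.679, 0.001]
ft_force: [-0.3, 1.5, 6.6]
width: -0.0002
```

Request:
play_rows([
  [0,0,0.0015,0,0,0,-1],
  [0,0,0.0015,0,0,0,-1],
])

```text
time_s: 4.45
eef_pos: [0.4623, -0.2163, 0.0972]
eef_rot: [0.001, 0.734, 0.679, 0.001]
ft_force: [-0.5, 1.6, 5.7]
width: -0.0004
```

Request:
play_rows([
  [0,0,0.0015,0,0,0,-1],
  [0,0,0.0015,0,0,0,-1],
])

```text
time_s: 4.65
eef_pos: [0.4623, -0.2163, 0.0968]
eef_rot: [0.001, 0.734, 0.679, 0.001]
ft_force: [-0.6, 0.7, 5.9]
width: 0.0002
```

Request:
play_rows([
  [0,0,0.0015,0,0,0,-1],
  [0,0,0.0015,0,0,0,-1],
])

```text
time_s: 4.85
eef_pos: [0.4623, -0.2163, 0.0965]
eef_rot: [0.001, 0.734, 0.679, 0.001]
ft_force: [-0.5, 0.6, 6.6]
width: -0.0001
```

Request:
play_rows([
  [0,0,0.0015,0,0,0,-1],
  [0,0,0.0015,0,0,0,-1],
])

```text
time_s: 5.05
eef_pos: [0.4623, -0.2163, 0.0962]
eef_rot: [0.001, 0.734, 0.679, 0.001]
ft_force: [-1.7, 0.9, 6.8]
width: -0.0
```

Request:
play_rows([
  [0,0,0.0015,0,0,0,-1],
  [0,0,0.0015,0,0,0,-1],
])

```text
time_s: 5.25
eef_pos: [0.4623, -0.2163, 0.0959]
eef_rot: [0.001, 0.734, 0.679, 0.001]
ft_force: [-1.4, 0.8, 6.1]
width: 0.0002
```

Request:
play_rows([
  [0,0,0.002,0,0,0,-1],
  [0,0,0.002,0,0,0,-1],
])

```text
time_s: 5.45
eef_pos: [0.4623, -0.2163, 0.0958]
eef_rot: [0.001, 0.734, 0.679, 0.001]
ft_force: [-1.8, 0.7, 8.6]
width: 0.0001
```

Request:
play_rows([
  [0,0,0.002,0,0,0,-1],
  [0,0,0.002,0,0,0,-1],
])

```text
time_s: 5.65
eef_pos: [0.4623, -0.2163, 0.0957]
eef_rot: [0.002, 0.734, 0.679, 0.001]
ft_force: [-1.1, 0.9, 9.2]
width: -0.0
```

Request:
play_rows([
  [0,0,0.0033,0,0,0,-1],
  [0,0,0.0033,0,0,0,-1],
])

```text
time_s: 5.85
eef_pos: [0.4623, -0.2163, 0.0957]
eef_rot: [0.002, 0.734, 0.679, 0.001]
ft_force: [-3.3, 1.8, 12.6]
width: -0.0002
```

Run:
```python
from h import *
plan((.004,0,.0955))
cv2.imwrite('pics/w3.png',get_image('wrist'))
plan((.004,0,.0955))
```

```text
shift [ 0.0329 -0.0008  0.0007] turn [0.0011 0.0005 0.0001] pos [ 0.4623 -0.2163  0.0957] t 5.85 F [-3.27  1.81 12.64] w -0.00022497413797197417
tip in jig mm [-5.87 -0.24 73.74]
shift [ 0.0329 -0.0009  0.0008] turn [0.0011 0.0005 0.0001] pos [ 0.4624 -0.2163  0.0957] t 5.9 F [-2.71  1.84 12.61] w 0.00011816934129137357
tip in jig mm [-5.87 -0.28 73.75]
```

View pics/w3.png

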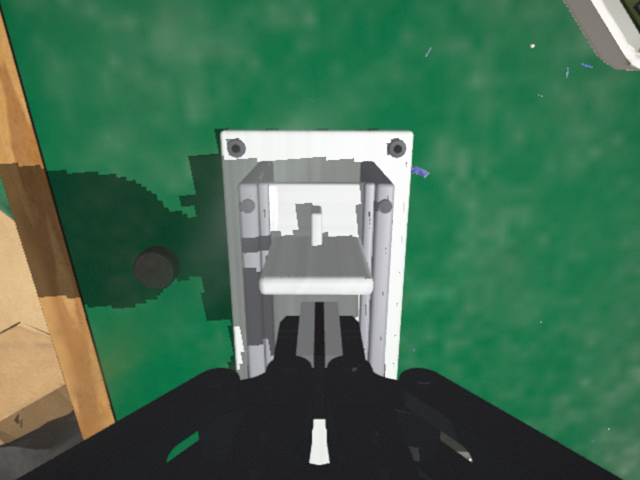

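The plunger has bottomed: the force rises from 6 to 12.6 N with only 0.1–0.2 mm of motion, at about 8 mm of travel. I now slide toward the tab while holding about 15 N.

Request:
play_rows([
  [0.0,0,0.004,0,0,0,-1],
  [0.003,0,0.004,0,0,0,-1],
  [0.006,0,0.004,0,0,0,-1],
  [0.009,0,0.004,0,0,0,-1],
  [0.012,0,0.004,0,0,0,-1],
  [0.015,0,0.004,0,0,0,-1],
])

```text
time_s: 6.5
eef_pos: [0.4632, -0.2143, 0.0958]
eef_rot: [0.004, 0.735, 0.678, -0.001]
ft_force: [-2.7, -5.8, 9.2]
width: 0.0002
```

Run:
```python
from h import *
plan((.007,0,.0955))
```

```text
shift [ 0.0362 -0.0033  0.0007] turn [ 0.0016  0.0023 -0.0004] pos [ 0.4632 -0.2143  0.0958] t 6.5 F [-2.72 -5.83  9.23] w 0.0002110996823777307
tip in jig mm [-3.87 -0.97 73.79]
```

Request:
play_rows([
  [0.008,-0.002,0.0045,0,0,0,-1],
  [0.011,-0.002,0.0045,0,0,0,-1],
  [0.014,-0.002,0.0045,0,0,0,-1],
  [0.017,-0.002,0.0045,0,0,0,-1],
  [0.02,-0.002,0.0045,0,0,0,-1],
])

```text
time_s: 7.0
eef_pos: [0.4642, -0.2111, 0.0958]
eef_rot: [0.007, 0.735, 0.678, -0.002]
ft_force: [-2.5, -5.3, 8.4]
width: 0.0001
```

Run:
```python
from h import *
plan((.007,0,.0955))
```

```text
shift [ 0.0253 -0.0058  0.0007] turn [ 0.0024  0.0042 -0.0008] pos [ 0.4642 -0.2111  0.0958] t 7.0 F [-2.48 -5.32  8.45] w 8.251685904118367e-05
tip in jig mm [-0.6  -1.73 73.81]
```

Request:
play_rows([
  [0.008,-0.008,0.0055,0.003,0.006,-0.001,-1],
  [0.011,-0.008,0.0055,0.003,0.006,-0.001,-1],
  [0.014,-0.008,0.0055,0.003,0.006,-0.001,-1],
])

```text
time_s: 7.3
eef_pos: [0.4642, -0.2101, 0.0958]
eef_rot: [0.001, 0.735, 0.678, 0.001]
ft_force: [0.4, -5.8, 8.1]
width: 0.0002
```

Run:
```python
from h import *
plan((.007,0,.0955))
```

```text
shift [ 0.0218 -0.0056  0.0009] turn [ 0.0008  0.0002 -0.0002] pos [ 0.4642 -0.2101  0.0958] t 7.3 F [ 0.44 -5.75  8.14] w 0.00019624165920760205
tip in jig mm [ 0.46 -1.66 73.77]
```

Request:
play_rows([
  [0.004,-0.006,0.005,0.001,0.001,0,-1],
  [0.004,-0.006,0.005,0.001,0.001,0,-1],
  [0.004,-0.006,0.005,0.001,0.001,0,-1],
])

```text
time_s: 7.6
eef_pos: [0.4642, -0.2102, 0.0958]
eef_rot: [0.001, 0.735, 0.678, 0.001]
ft_force: [0.7, -1.3, 10.9]
width: -0.0001
```

Run:
```python
from h import *
plan((.007,0,.0955))
```

```text
shift [ 0.0221 -0.0055  0.0008] turn [ 0.001   0.     -0.0003] pos [ 0.4642 -0.2102  0.0958] t 7.6 F [ 0.74 -1.28 10.91] w -0.00010221690973055277
tip in jig mm [ 0.37 -1.66 73.76]
```

Request:
play_rows([
  [0.006,-0.006,0.008,0.001,0.001,0,-1],
  [0.006,-0.006,0.008,0.001,0.001,0,-1],
  [0.006,-0.006,0.008,0.001,0.001,0,-1],
])

```text
time_s: 7.9
eef_pos: [0.4642, -0.2101, 0.0957]
eef_rot: [0.002, 0.735, 0.678, 0.001]
ft_force: [-1.9, -2.0, 16.5]
width: -0.0
```

Run:
```python
from h import *
plan((.007,0,.0955))
```

```text
shift [ 0.0219 -0.0056  0.0007] turn [ 0.0014  0.0003 -0.0005] pos [ 0.4642 -0.2101  0.0957] t 7.9 F [-1.95 -2.02 16.46] w -1.2035189366105696e-05
tip in jig mm [ 0.42 -1.66 73.72]
```

Request:
play_rows([
  [0.008,-0.008,0.008,0.002,0.003,0,-1],
  [0.012,-0.008,0.008,0.002,0.003,0,-1],
  [0.016,-0.008,0.008,0.002,0.003,0,-1],
  [0.02,-0.008,0.008,0.002,0.003,0,-1],
  [0.024,-0.008,0.008,0.002,0.003,0,-1],
])

```text
time_s: 8.4
eef_pos: [0.4648, -0.207, 0.0957]
eef_rot: [0.001, 0.735, 0.678, 0.001]
ft_force: [-1.7, -9.4, 12.3]
width: -0.0
```

Run:
```python
from h import *
plan((.007,0,.0955))
```

```text
shift [ 0.0115 -0.0065  0.0008] turn [ 0.001   0.0001 -0.001 ] pos [ 0.4648 -0.207   0.0957] t 8.4 F [-1.66 -9.38 12.27] w -4.955334055505999e-05
tip in jig mm [ 3.56 -1.94 73.74]
```

Request:
play_rows([
  [0.014,-0.008,0.0085,0.002,0.003,-0.001,-1],
  [0.018,-0.008,0.0085,0.002,0.003,-0.001,-1],
  [0.022,-0.008,0.0085,0.002,0.003,-0.001,-1],
  [0.024,-0.008,0.0085,0.002,0.003,-0.001,-1],
])

```text
time_s: 8.8
eef_pos: [0.4653, -0.2041, 0.0957]
eef_rot: [0.001, 0.735, 0.678, 0.001]
ft_force: [-2.1, -9.6, 12.6]
width: 0.0001
```

Run:
```python
from h import *
plan((.007,0,.0955))
```

```text
shift [ 0.0017 -0.0076  0.0008] turn [ 0.0008  0.     -0.0006] pos [ 0.4653 -0.2041  0.0957] t 8.8 F [-2.1  -9.61 12.62] w 9.600987091092643e-05
tip in jig mm [ 6.48 -2.29 73.75]
```

Request:
play_rows([
  [0.014,-0.009,0.0085,0.002,0.003,-0.001,-1],
  [0.018,-0.009,0.0085,0.002,0.003,-0.001,-1],
  [0.022,-0.009,0.0085,0.002,0.003,-0.001,-1],
  [0.024,-0.009,0.0085,0.002,0.003,-0.001,-1],
])

```text
time_s: 9.2
eef_pos: [0.4657, -0.2015, 0.0957]
eef_rot: [0.001, 0.735, 0.678, 0.0]
ft_force: [-2.0, -11.9, 13.0]
width: 0.0001
```

Run:
```python
from h import *
plan((.019,0,.0955))
```

```text
shift [ 0.0329 -0.0081  0.0007] turn [ 0.0005  0.0002 -0.0003] pos [ 0.4657 -0.2015  0.0957] t 9.2 F [ -1.97 -11.88  12.97] w 9.313838727808227e-05
tip in jig mm [ 9.13 -2.42 73.73]
```

Request:
play_rows([
  [0.016,-0.009,0.009,0.002,0.003,-0.001,-1],
  [0.02,-0.009,0.009,0.002,0.003,-0.001,-1],
  [0.024,-0.009,0.009,0.002,0.003,-0.001,-1],
  [0.026,-0.009,0.009,0.002,0.003,-0.001,-1],
])

```text
time_s: 9.6
eef_pos: [0.4661, -0.1984, 0.0957]
eef_rot: [0.001, 0.734, 0.679, -0.0]
ft_force: [-2.3, -10.8, 13.3]
width: 0.0001
```

Run:
```python
from h import *
plan((.019,0,.0955))
```

```text
shift [ 0.0226 -0.0085  0.0007] turn [0.0002 0.0004 0.0001] pos [ 0.4661 -0.1984  0.0957] t 9.6 F [ -2.28 -10.82  13.33] w 6.47597171420707e-05
tip in jig mm [12.22 -2.56 73.71]
```

It moved on freely: the tip has gone about 5 mm past tab contact, so the keeper is passing the shoulder. I continue.

Request:
play_rows([
  [0.016,-0.009,0.0085,0.002,0.003,-0.001,-1],
  [0.02,-0.009,0.0085,0.002,0.003,-0.001,-1],
  [0.024,-0.009,0.0085,0.002,0.003,-0.001,-1],
  [0.026,-0.009,0.0085,0.002,0.003,-0.001,-1],
])

```text
time_s: 10.0
eef_pos: [0.4664, -0.1951, 0.0957]
eef_rot: [0.0, 0.734, 0.679, -0.001]
ft_force: [-2.0, -11.2, 11.6]
width: -0.0
```

Run:
```python
from h import *
plan((.019,0,.0955))
```

```text
shift [ 0.0114 -0.0087  0.0006] turn [-0.      0.0005  0.0004] pos [ 0.4664 -0.1951  0.0957] t 10.0 F [ -1.99 -11.2   11.65] w -6.159737914537264e-06
tip in jig mm [15.6  -2.63 73.68]
```

Request:
play_rows([
  [0.016,-0.008,0.006,0.001,0.003,0,-1],
  [0.02,-0.008,0.006,0.001,0.003,0,-1],
  [0.024,-0.008,0.006,0.001,0.003,0,-1],
])

```text
time_s: 10.3
eef_pos: [0.4666, -0.192, 0.0957]
eef_rot: [0.001, 0.735, 0.678, -0.0]
ft_force: [-1.7, -12.8, 7.4]
width: -0.0003
```

Run:
```python
from h import *
plan((.021,0,.0955))
cv2.imwrite('pics/w4.png',get_image('wrist'))
plan((.021,0,.0955))
```

```text
shift [ 0.0078 -0.0085  0.0007] turn [ 0.0003  0.0004 -0.0002] pos [ 0.4666 -0.192   0.0957] t 10.3 F [ -1.74 -12.78   7.41] w -0.00030134774541211933
tip in jig mm [18.65 -2.54 73.71]
shift [ 0.008  -0.0086  0.0007] turn [ 0.0003  0.0004 -0.0002] pos [ 0.4666 -0.1921  0.0957] t 10.35 F [ -1.38 -10.61   8.47] w -0.00013779237907321322
tip in jig mm [18.61 -2.58 73.73]
```

View pics/w4.png

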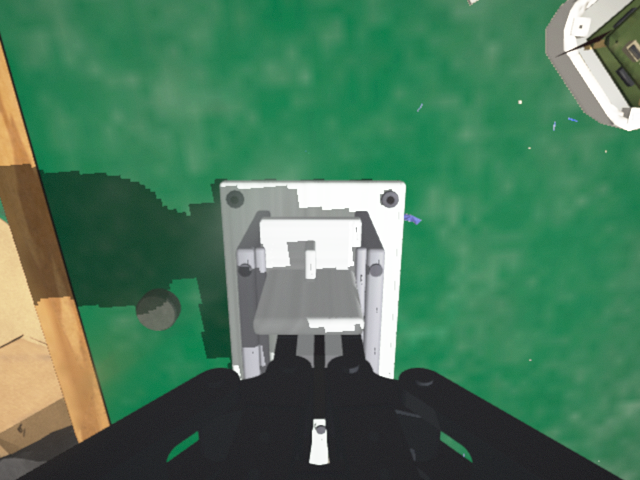

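Request:
play_rows([
  [0.014,-0.006,0.005,0.001,0.002,0,-1],
  [0.018,-0.006,0.005,0.001,0.002,0,-1],
  [0.02,-0.006,0.005,0.001,0.002,0,-1],
])

```text
time_s: 10.65
eef_pos: [0.4666, -0.1918, 0.0957]
eef_rot: [0.003, 0.736, 0.677, -0.003]
ft_force: [-3.5, -17.1, 4.6]
width: 0.0001
```

Run:
```python
from h import *
plan((.021,0,.0955))
```

```text
shift [ 0.0071 -0.0086  0.0007] turn [ 0.0002  0.0024 -0.0012] pos [ 0.4666 -0.1918  0.0957] t 10.65 F [ -3.5  -17.11   4.63] w 0.00012151448993442536
tip in jig mm [18.86 -2.57 73.73]
```

The force rose to 17 N with only 0.2 mm of motion, so the keeper is at its end stop. I ease off and lift.

Request:
play_rows([
  [0.0,0,0.0,0,0,0,-1],
  [-0.01,0,-0.004,0,0,0,-1],
  [-0.015,0,-0.02,0,0,0,-1],
  [-0.02,0,-0.05,0,0,0,-1],
  [-0.02,0,-0.1,0,0,0,-1],
  [-0.02,0,-0.2,0,0,0,-1],
  [-0.02,0,-0.3,0,0,0,-1],
  [-0.2,0.4,-0.4,0,0,0,-1],
  [-0.4,0.6,-0.4,0,0,0,-1],
  [-0.4,0.6,-0.4,0,0,0,-1],
])

```text
time_s: 11.65
eef_pos: [0.5871, -0.2843, 0.2108]
eef_rot: [0.004, 0.735, 0.678, -0.002]
ft_force: [1.0, -1.0, 0.6]
width: 0.0001
```

Run:
```python
from h import *
plan((.021,0,.0955))
w=get_image('wrist');s=get_image('scene');t=get_image('top')
cv2.imwrite('pics/w5.png',w)
cv2.imwrite('pics/s5.png',cv2.resize(s[220:340,170:340],None,fx=4.5,fy=4.5,interpolation=cv2.INTER_CUBIC))
cv2.imwrite('pics/t5.png',t)
for z in (.082,.0738):
  print(z,(proj('scene',jw((-.006,0,z)))-[170,220])*4.5)
```

```text
shift [ 0.2851 -0.4348  0.3807] turn [ 0.0008  0.0028 -0.0009] pos [ 0.5871 -0.2843  0.2108] t 11.65 F [ 0.96 -0.96  0.55] w 8.307615896592768e-05
tip in jig mm [ -63.89 -129.93  188.78]
0.082 [233.18632863  83.21740591]
0.0738 [234.6904922  102.48937801]
```

View pics/w5.png

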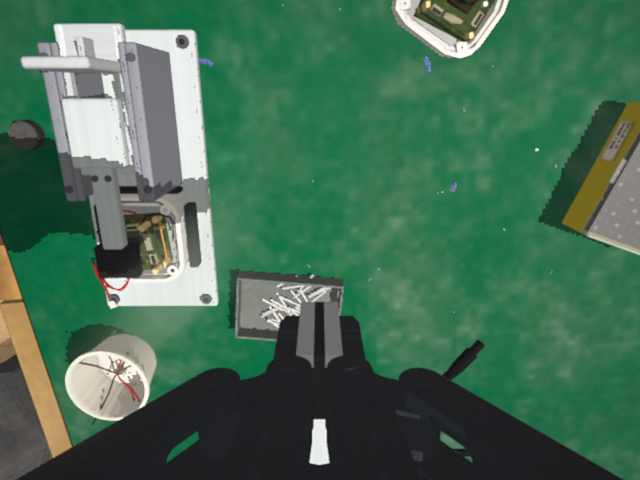

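View pics/s5.png

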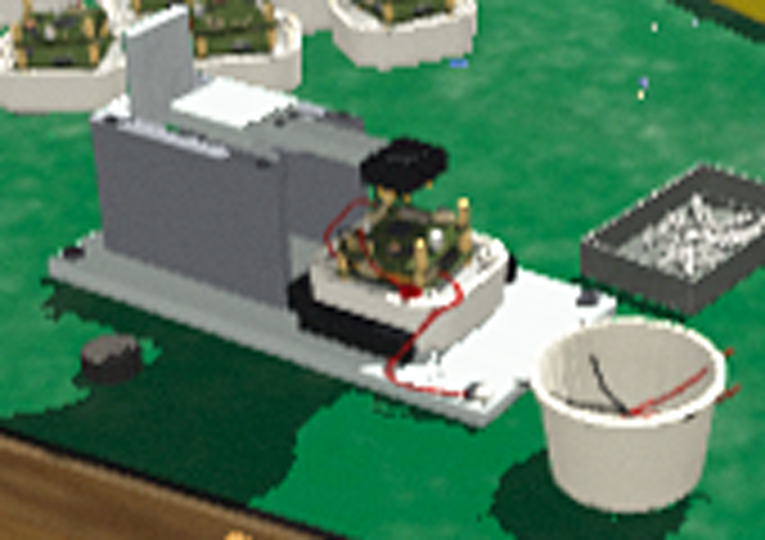

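View pics/t5.png

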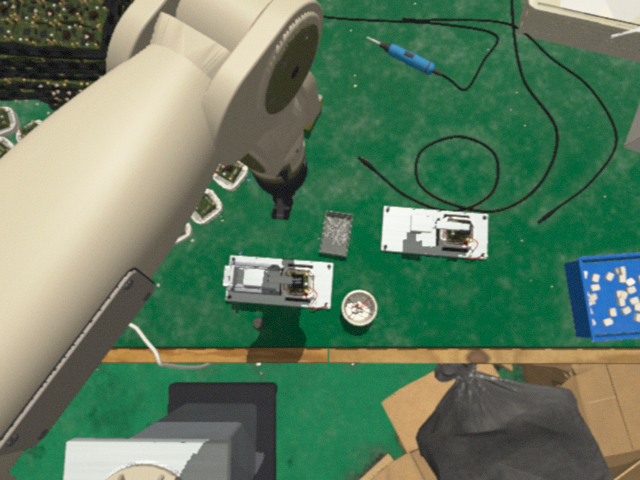

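Scene crop: the plate centre sits at about (233,101), against 83 when up, so it stays down about 8 mm. The tab has shifted by about 21 px, and I check that travel more precisely.

Run:
```python
from h import *
a=cv2.imread('pics/scene0.png');b=get_image('scene');cv2.imwrite('pics/sF.png',b)
x=cv2.resize(a[215:255,185:235],None,fx=8,fy=8,interpolation=cv2.INTER_CUBIC)
y=cv2.resize(b[215:255,185:235],None,fx=8,fy=8,interpolation=cv2.INTER_CUBIC)
cv2.imwrite('pics/cmp.png',np.hstack([x,y]))
for k in (0,.010,.012):
  print(k,[((proj('scene',jw((.018+k,yy,z)))-[185,215])*8).round(1) for yy in(-.017,.017) for z in (.098,.09)])
```

```text
0 [array([255.4,  71.2]), array([258.1, 104.4]), array([150.7, 124.2]), array([153.9, 158.2])]
0.01 [array([220.7,  62.1]), array([223.5,  95.1]), array([115.5, 114.5]), array([118.9, 148.4])]
0.012 [array([213.8,  60.3]), array([216.7,  93.3]), array([108.6, 112.6]), array([111.9, 146.4])]
```

View pics/cmp.png

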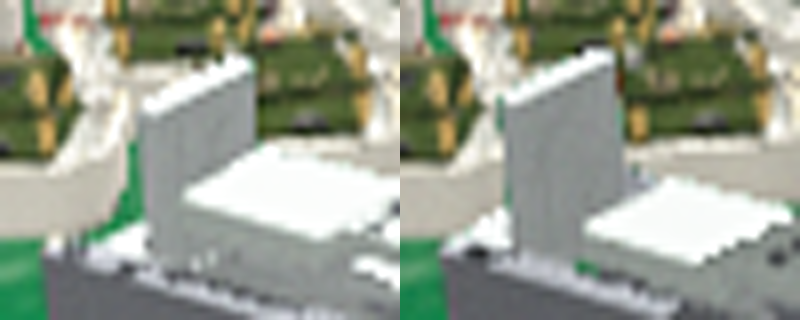

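The tab edge moved about 40 px (255→215 and 145→105). Home is 41.6 px, so the keeper is about 11.5–12 mm in.

Request:
play_rows([
  [0,0,0,0,0,0,-1],
  [0,0,0,0,0,0,-1],
  [0,0,0,0,0,0,-1],
  [0,0,0,0,0,0,-1],
])

```text
time_s: 12.25
eef_pos: [0.5852, -0.2835, 0.2085]
eef_rot: [0.002, 0.736, 0.677, -0.003]
ft_force: [0.6, -0.1, 0.1]
width: -0.0001
```

Run:
```python
from h import *
s=sense();print(s['time_s'],s['ft_force'],abs(s['qd']).max());print(close_job())
```

```text
12.25 [ 0.6397391  -0.05712976  0.0536672 ] 0.008352093077601448
the job is handed in; nothing more can be done
None
```

The camera board is connected: the keeper is home over the plunger, which stays down with the fingers clear. I handed the job in at 12.25 s, and no verdict was reported.

- **Pressing:** I pressed the thumb plate with the closed fingers until it bottomed at about 8.2 mm. Still pressing, I slid the keeper to its end stop, where the push rose to 17 N with only 0.2 mm of motion. I then backed off and lifted away.
- **Forces:** The highest readings at the wrist, taken only at the end of each move, were about 16.5 N downward and, at the end stop, about 18 N combined. The 30 N limit was on finger contact, which I could not read directly.
- **Final checks:** In the scene camera the plate sits about 8 mm down after release. The tab had moved about 11.5–12 mm of its 12 mm. The tray, cup and lens cap look unmoved by eye, and the arm was clear of everything with only sensor-noise force.
- **Disagreements:** The first wrist-camera view put the plate about 3 mm further to jig -x than the top camera did, slightly beyond the stated calibration. I used the top-camera fit, which proved good enough. The fingers also drifted about 2.5 mm sideways during the slide, with no visible effect.

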